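Put the washed tools in the drying locker and latch its cover

TASK

The drying locker's clear cover is locked: press the blue push-push button so that it pops up, slide the cover fully open, and lay every washed tool that is on the worktop (pestle, tamper, herb mill, citrus reamer: whichever are there) in the tray. Then slide the cover fully shut and press the button so that it stays down by itself and locks the cover, checking that it has caught and pressing again if it popped back up. Leave the glass bowl and the two green lids where they are.

Things in the scene. Friction and masses are not known exactly. Their poses are not given: they have to be found in the camera images.
- locker: Drying locker, fixed on the worktop: an aluminium tray box with a grey fan housing behind it (x +109 to +341 mm, 70 mm high) and a white latch block at its right side (60 x 60 mm, 68 mm high, centred at x -40, y -215 mm). Origin under the centre of the tray box, on the worktop; x points away from the robot (the way the cover opens), y to the left, z up.
- tray_floor (a point): Centre of the tray's perforated floor, 10 mm above the worktop. The tray inside is 200 mm (locker x) by 300 mm (locker y), walls 8 mm thick and up to 77 mm high; 67 mm of height are free under the shut cover.
- cover (a joint): Travel of the clear cover along the locker's +x in m: 0 fully shut over the tray, 0.215 fully open over the fan housing. Friction about 1.5 N; it stays where it is left. The cover is a plate 216 x 316 mm, 77 to 85 mm above the worktop. With the latch bolt down in front of the red lug on its right edge it can move about 8 mm only.
- cover_handle (a point): Centre of the top face of the cover's black handle, 130 mm above the worktop. The handle is an upright bar 20 mm thick (locker x), 70 mm wide (locker y) and 45 mm high, standing on the cover; it can be pinched across its thickness from above. When shut it lies at x -92, y 0 mm from the locker's origin.
- latch (a joint): Travel of the blue push-push button in m, growing downward. 0: up, bolt raised, cover free. About 0.013: latched down by itself, bolt blocks the cover. 0.0245: hard stop. A press to 0.0235 or deeper, then let go, changes it over from up to latched down or back; a shallower press may change nothing. Spring about 2 N at the top, 5 N at the stop. Starts latched down.
- latch_top (a point): Centre of the top of the blue button (48 mm across), 126 mm above the worktop when up, 113 mm when latched down; at x -40, y -215 mm from the locker's origin. Its stem shows a green band only when up. A steel bolt arm 10 mm thick runs from the stem 53 mm to the left, its axis 24 mm below the button's top.
- pestle: Grey granite double-ended pestle, 120 mm long, lying; heads 42 x 42 x 32 mm at both ends, handle between them 28 x 28 mm and 56 mm long. About 0.35 kg. Origin at its middle on the axis (21 mm above what it lies on); x along its length. None if absent.
- tamper: Brown wooden tamper, 118 mm long, lying; dark foot 16 mm thick and knob 24 mm thick, both 46 x 46 mm, handle between them 30 x 30 mm and 78 mm long. Origin on the axis near its middle (23 mm above what it lies on); x along its length, towards the dark foot. None if absent.
- mill: Plastic herb mill, a rounded square bar 116 mm long, 44 x 44 mm, green with a white cap, lying. Origin at its centre; x along its length. None if absent.
- reamer: Citrus reamer, 116 mm long, lying: square wooden handle 72 mm long, 36 x 36 mm, and a yellow cone 44 mm long. Origin on the axis (18 mm above what it lies on), x along its length towards the cone's tip; the handle spans x from -58 to +14 mm. None if absent.
- bowl: Bystander: glass bowl, 140 mm across, 60 mm high; origin under its centre.
- lid_a: Bystander: green lid, 112 mm across, with a small knob, 26 mm high in all; origin under its centre.
- lid_b: Bystander: second green lid, same as the first.
Mind the look-alikes: they are no part of the job. What is shaped like the reamer but orange or red is not meant.

How it is judged (in metres and radians):
On the way, in this order (a step that is already met when the one before it is completed fails the run):
1. the button is pressed and pops up (value of joint latch below 0.004 m), for 0.1 s.
2. the cover is slid fully open (value of joint cover above 0.195 m), for 0.2 s.
3. all tools present lie in the locker's tray (x of pestle in the frame of locker between -0.1 and 0.1 m and y of pestle in the frame of locker between -0.15 and 0.15 m and z of each of pestle, tamper, mill, reamer in the frame of locker below 0.055 m and linear speed of each of pestle, tamper, mill, reamer below 0.03 m/s and x of tamper in the frame of locker between -0.1 and 0.1 m and y of tamper in the frame of locker between -0.15 and 0.15 m and x of mill in the frame of locker between -0.1 and 0.1 m and y of mill in the frame of locker between -0.15 and 0.15 m and x of reamer in the frame of locker between -0.1 and 0.1 m and y of reamer in the frame of locker between -0.15 and 0.15 m), for 0.2 s.
4. the cover is slid fully shut (value of joint cover below 0.008 m), for 0.1 s.
5. the button is pressed and stays latched down (value of joint latch between 0.011 and 0.017 m and value of joint cover below 0.009 m), for 0.3 s.
At the end, for the whole second after the job is handed in: All tools present lie at rest inside the tray (origin within the inner walls, less than 55 mm above the worktop), the cover is within 9 mm of fully shut, and the button stays latched down by itself (11 to 17 mm of travel) (all of step 3 and all of step 5); the robot touches nothing.
It fails at once if the bowl or a lid is pushed more than 30 mm (distance of any of bowl, lid_a, lid_b from where it was at the start of the episode above 0.03 m).
Of pestle, tamper, mill, reamer only 3 to 4 are there at a start; the rules pass over those that are not, and their reading is None.
At some moment in a run one of pestle, tamper, mill, reamer may be knocked a few centimetres aside while the robot is not near it.
Once in a run the grip may slacken for a moment while it holds something.
It also fails if it takes over 210 s, if anything falls off the work surface, if the arm or the gripper's body presses on something with over 40 N, if the wrist force passes 120 N, or if a joint passes its speed limit or range.

ROBOT

A 7-joint arm with a two-finger parallel gripper is mounted at the origin on the work surface. World frame = base frame: x ahead of the robot, y to its left, z up, the work surface at z = 0. Lengths are in mm, angles in rad, forces in N, time in s.
With the tool pointing down it reaches from about 400 to 850 mm from the base axis. Payload 6.9 kg.
Tool frame: the origin (TCP) lies on the front face of the gripper's body, between the roots of the fingers; the fingertips stand 73 mm ahead of it and the grasp point (between the pads) lies 54 mm ahead of it; z points along the fingers, y is the line along which they close (so a half turn about z gives the same grasp; the last joint's range is limited). The gripper opens to 85 mm and grips with 20 to 120 N. Pads are 22 mm wide; open, the fingers measure 114 mm over their backs; the gripper's body (76 mm by 85 mm) begins 54 mm behind the grasp point. The pads swing forward as they close: fully open they stand 13 mm farther back than shut.
Start: joints at [1.371, 0.507, -0.238, 1.5, 0.126, 1.149, -0.155], TCP at [187.534, -596.192, 303.875] pointing down, gripper open.
Joint ranges: [-3.08, 3.08], [-0.24, 2.05], [-1.43, 1.35], [0, 2.5], [-1.52, 4.66], [0.17, 1.96], [-2.89, 2.89]. Speed limits (rad/s): [2.39, 2.39, 3.14, 3.14, 3.14, 3.14, 3.14].

INTERFACE

Orientations are given as a unit quaternion [x, y, z, w].
In Python, from plant import bot gives the robot as it stands.
- The arm moves only by the tool drive_tool, never from a script. Its arguments are lists of equal length, an entry for each row: "delta_pos": the shift along the world's x, y, z normalised to -1 to 1, where 1 is 400 mm, a list of three; "twist": the turn about the world's z normalised to -1 to 1, where 1 is 0.5 rad; "hand": the gripper command: -1 is shut, 1 is fully open, values between are in proportion. A call has 1 to 5 rows; each row is the pose to reach, as a shift and turn from the pose commanded when the call began; what a row does not reach only later rows make up. A row lasts 1/12 s, in which the tool goes at most 41.7 mm and 7.16 degrees, less where a joint would pass 70% of its speed; a pose out of reach is approached as far as the arm can. A call with a number of a shift or a turn outside -1 to 1 is refused whole. A call with a gripper value outside its range is refused whole. The fingers move at their own pace and stop on an object; "squeeze" is the grip in N (left out, the last holds). Time passes only in rows, so rows that repeat a pose let the fingers close. It gives the time, the measured TCP pose, the force, the opening and the grip force at its end, in the units of the state.
- bot.get_state(): the state, without advancing time (a new reading comes with each control period).
- bot.camera(name): name is "side" or "top" or "wrist"; returns (picture, depth): 420x560x3 uint8, blue, green, red; 420x560 float32, mm along the optical axis (not along the pixel's ray), 0 where there is no reading.
- bot.camera_info(name): a dict with "camera_matrix" (3x3 intrinsics, pixels), "xyz" and "rotation" of the camera in the world. Camera axes: x right, y down, z forward; pixel columns grow to the right and rows downward; lengths in mm; the calibration is good to about 2 mm. The wrist camera is an equidistant fisheye: a pixel r from the principal point sees the ray r / f radians off the axis. A picture is of the moment at which its call begins: read the wrist's pose just before it. camera_info takes no time and is no camera call; for the wrist camera it gives the pose at the moment of the call.
- bot.close_job(): hands the job in; it is judged then, once.
The state is a dict: "time": time; "qpos": joint angles; "joint_velocities": joint speeds; "joint_torque": joint torques, N m; "tcp_pos": TCP position; "ee_rot": TCP orientation; "wrist_force": force on the tool from outside, world axes, zero at the start; "torque": the same for the moment, N m; "finger_gap": finger opening in mm; "finger_force": force on a finger pad.
Only numpy, scipy, OpenCV 4.12 (cv2) and the standard library are available. Lean on these libraries where they do the work, as an engineer would, in place of code of your own. Each camera call takes 0.05 s, during which the arm holds its last target. There are 200 camera calls.

## Working session

There is one attempt and no reset: what is moved stays moved. The work goes in short steps, Python scripts to look and compute and a tool call to move; the robot and the scene stay as the last step left them, time stands still between calls to the robot, and variables do not carry over. Pictures are saved under pics/ and viewed, at most 14 in all, crops included, and the job is handed in when it is done.

Besides the shell and the picture viewer there is one more tool, called after "Emit:" as name(argument=value, ...) on one line, values as JSON. drive_tool: Moves the arm, as the interface text tells. Its arguments: {"type":"object","properties":{"delta_pos":{"type":"array"},"twist":{"type":"array"},"hand":{"type":"array"},"squeeze":{"type":"number"}},"required":["delta_pos","twist","hand"]}

```bash
mkdir -p pics; ls; cat > h.py <<'E'
import numpy as np, cv2
from plant import bot
def snap(n,f):
    ci=bot.camera_info(n); im,d=bot.camera(n)
    cv2.imwrite(f'pics/{f}.png',im); np.savez(f'{f}.npz',d=d,im=im,K=ci['camera_matrix'],t=ci['xyz'],R=ci['rotation'],fish=(n=='wrist'))
def P(f,u,v,z=None):
    """pixel -> world, by depth, or on plane z"""
    a=np.load(f'{f}.npz'); K=a['K']; R=a['R']; t=a['t']
    x=(u-K[0,2])/K[0,0]; y=(v-K[1,2])/K[1,1]; r=np.array([x,y,1.])
    if a['fish']:
        th=np.hypot(x,y); s=np.tan(th)/max(th,1e-9); r=np.array([x*s,y*s,1.])
    w=R@r
    if z is None:
        p=a['d'][max(0,int(v)-1):int(v)+2,max(0,int(u)-1):int(u)+2]; dd=np.median(p)
        return t+w*dd
    return t+w*((z-t[2])/w[2])
E
python3 - <<'E'
from h import *
s=bot.get_state(); print(s)
for n in('top','side'):
    print(bot.camera_info(n)); snap(n,n+'0')
E
```

```text
pics
{'time': 0.0, 'qpos': array([ 1.37146333,  0.50834373, -0.23749665,  1.50114363,  0.12572418,
        1.14888248, -0.15481365]), 'joint_velocities': array([-0.00156911, -0.00018418, -0.00112904,  0.00031118,  0.00018513,
        0.00112882,  0.00048786]), 'joint_torque': array([ 3.77006927e-04, -6.20600367e+01, -2.18664318e+00, -2.49655634e+01,
        1.26991674e-02,  1.21423785e-02, -5.55971525e-06]), 'tcp_pos': array([ 187.38065457, -595.8598491 ,  303.02119435]), 'ee_rot': array([ 9.88407422e-01,  1.51822163e-01, -1.68599961e-04, -8.77304521e-04]), 'wrist_force': array([ 1.41254357,  0.40470608, -0.4640608 ]), 'torque': array([-0.07996014,  0.02691665,  0.02272248]), 'finger_force': 0.0, 'finger_gap': 85.45044971328038}
{'camera_matrix': array([[416.36095974,   0.        , 273.47732684],
       [  0.        , 416.36095974, 214.69386132],
       [  0.        ,   0.        ,   1.        ]]), 'xyz': array([ 490.77925987,    2.41942196, 1373.32631592]), 'rotation': array([ 0.71687962, -0.69624211,  0.03169159, -0.01806047])}
{'camera_matrix': array([[540.26078016,   0.        , 276.44235763],
       [  0.        , 540.26078016, 201.69765383],
       [  0.        ,   0.        ,   1.        ]]), 'xyz': array([-129.5997421 , 1000.81267309, 1289.5569976 ]), 'rotation': array([-0.27938329,  0.87961935, -0.36833858,  0.11198867])}
```

```bash
sed -i "s/R=ci\['rotation'\]/R=Rotation.from_quat(ci['rotation']).as_matrix()/; 2a from scipy.spatial.transform import Rotation" h.py
python3 - <<'E'
from h import *
for n in('top','side'):
    a=dict(np.load(n+'0.npz')); a['R']=Rotation.from_quat(a['R']).as_matrix() if a['R'].ndim==1 else a['R']; np.savez(n+'0.npz',**a)
print(P('top0',100,380),P('side0',280,380))
im=cv2.imread('pics/top0.png'); cv2.imwrite('pics/top0b.png',cv2.resize(im,(800,600),interpolation=cv2.INTER_CUBIC))
E
```

```text
[4.29341528e+01 5.15560464e+02 3.99132882e-01] [231.47766447 450.17068942  -0.94456581]
```

View pics/top0b.png

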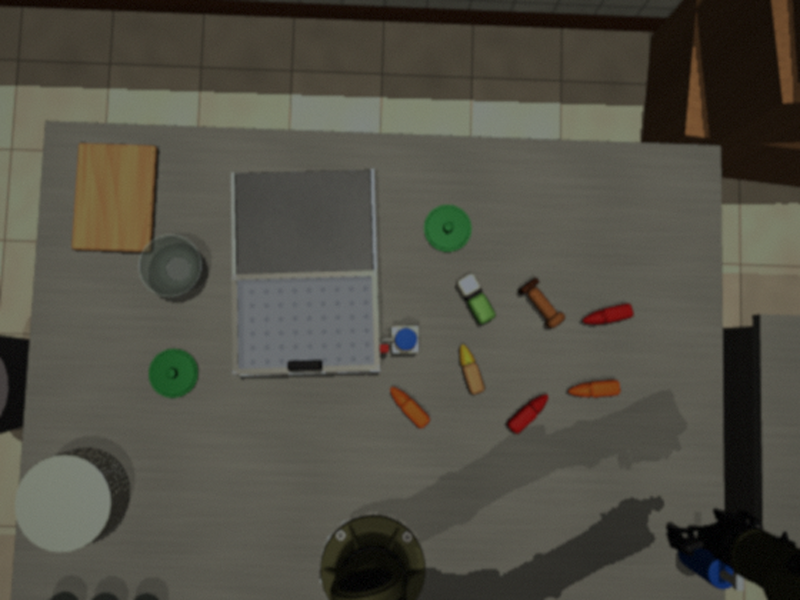

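View pics/side0.png

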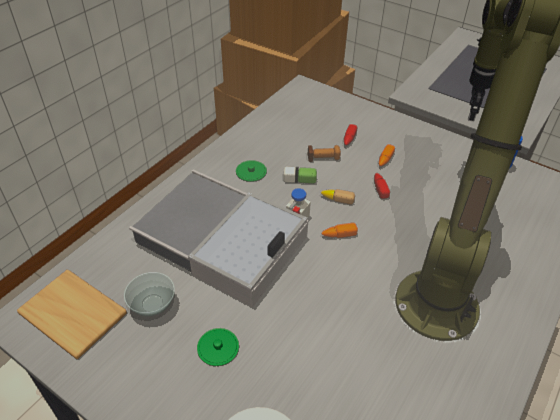

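```bash
python3 - <<'E'
from h import *
im=cv2.imread('pics/top0.png'); cv2.imwrite('pics/crop0.png',cv2.resize(im[170:310,255:455],(800,560),interpolation=cv2.INTER_CUBIC))
E
```

```text
(no output)
```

View pics/crop0.png

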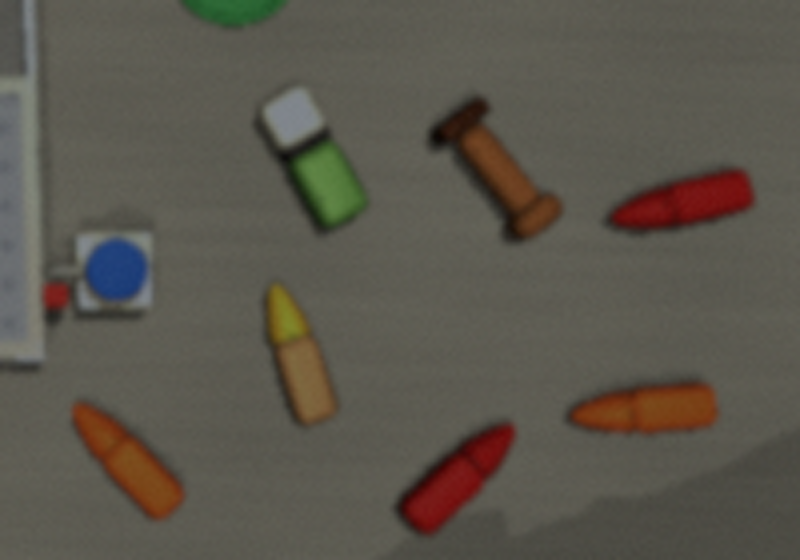

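The three tools to move: mill (crop 312,160), tamper (497,170) and the yellow-coned reamer (300,352). The four orange and red ones are look-alikes. There is no pestle.

```bash
python3 - <<'E'
from h import *
np.set_printoptions(precision=1,suppress=True)
c=lambda x,y,z:P('top0',255+x/4,170+y/4,z)
o=lambda x,y,z:P('top0',x*.7,y*.7,z)
print('btn',c(116,268,113),P('top0',284,237))
for n,a,b,z in[('mill',(331,218),(278,103),44-8),('reamer',(318,415),(275,287),18),('tamper',(535,215),(462,122),30)]:
    p=c(*a,z);q=c(*b,z);m=(p+q)/2;print(n,p,q,m,np.linalg.norm(q-p),np.degrees(np.arctan2(*(q-p)[1::-1])))
print('handle',o(305,364,130), P('top0',213,255))
print('cover corners',o(236,376,85),o(378,374,85),o(376,272,85),o(233,274,85))
print('orange',c(128,462,18),'lidb',o(447,228,5))
s=bot.get_state();print(Rotation.from_quat(s['ee_rot']).as_matrix())
E
```

```text
btn [513.3 -54.4 113. ] [513.3 -54.4 113. ]
mill [ 559.9 -230.2   36. ] [ 651.9 -185.5   36. ] [ 605.9 -207.8   36. ] 102.20510750362574 25.92638200508676
reamer [ 400.8 -225.6   18. ] [ 503.3 -188.6   18. ] [ 452.1 -207.1   18. ] 108.95901513787648 19.847376011066235
tamper [ 567.6 -397.3   30. ] [ 641.7 -336.9   30. ] [ 604.6 -367.1   30. ] 95.62005252628111 39.22490774155398
handle [454.3 154.1 130. ] [453.7 155.5 130.5]
cover corners [423.2 306.   85. ] [435.9   2.   85. ] [656.8  13.   85. ] [642.8 322.7  85. ]
orange [359.  -72.5  18. ] lidb [ 775.5 -148.7    5. ]
[[ 1.   0.3 -0. ]
 [ 0.3 -1.   0. ]
 [-0.  -0.  -1. ]]
```

Emit:
drive_tool(delta_pos=[[0.26, 0.43, 0], [0.26, 0.43, 0], [0.26, 0.43, 0], [0.26, 0.43, 0], [0.26, 0.43, 0]], twist=[0, 0, 0, 0, 0], hand=[-1, -1, -1, -1, -1])

```text
time: 0.52
tcp_pos: [292.7, -421.2, 303.6]
ee_rot: [0.988, 0.153, 0.0, -0.001]
wrist_force: [0.6, -0.5, -0.4]
finger_gap: 25.8
finger_force: 0.0
```

Emit:
drive_tool(delta_pos=[[0.26, 0.43, 0], [0.26, 0.43, 0], [0.26, 0.43, 0], [0.26, 0.43, 0], [0.26, 0.43, 0]], twist=[0, 0, 0, 0, 0], hand=[-1, -1, -1, -1, -1])

```text
time: 0.93
tcp_pos: [396.5, -249.2, 303.9]
ee_rot: [0.988, 0.153, 0.0, -0.0]
wrist_force: [0.3, -0.5, -0.2]
finger_gap: -0.2
finger_force: 0.0
```

Emit:
drive_tool(delta_pos=[[0.295, 0.495, 0], [0.295, 0.495, 0], [0.295, 0.495, 0], [0.295, 0.495, 0], [0.295, 0.495, 0]], twist=[0, 0, 0, 0, 0], hand=[-1, -1, -1, -1, -1])

```text
time: 1.35
tcp_pos: [502.6, -71.4, 303.8]
ee_rot: [0.988, 0.152, -0.0, 0.0]
wrist_force: [0.4, -1.1, 0.2]
finger_gap: -0.0
finger_force: 0.0
```

Emit:
drive_tool(delta_pos=[[0, 0, 0], [0, 0, -0.1], [0, 0, -0.2], [0, 0, -0.27], [0, 0, -0.27]], twist=[0, 0, 0, 0, 0], hand=[-1, -1, -1, -1, -1])

```text
time: 1.77
tcp_pos: [499.1, -73.3, 191.0]
ee_rot: [0.988, 0.152, -0.005, -0.001]
wrist_force: [-1.5, -0.7, -0.4]
finger_gap: -0.1
finger_force: 0.0
```

Emit:
drive_tool(delta_pos=[[0.03, 0.047, 0.02], [0.03, 0.047, 0.02], [0.03, 0.047, 0.02]], twist=[0, 0, 0], hand=[-1, -1, -1])

```text
time: 2.02
tcp_pos: [515.3, -53.5, 205.5]
ee_rot: [0.988, 0.153, 0.001, -0.0]
wrist_force: [0.7, -1.2, -0.0]
finger_gap: 0.1
finger_force: 0.0
```

Emit:
drive_tool(delta_pos=[[0, 0, -0.04], [0, 0, -0.065], [0, 0, -0.08], [0, 0, -0.08]], twist=[0, 0, 0, 0], hand=[-1, -1, -1, -1])

```text
time: 2.35
tcp_pos: [515.3, -55.0, 174.2]
ee_rot: [0.988, 0.151, 0.002, 0.001]
wrist_force: [-1.6, -1.0, 14.2]
finger_gap: 0.1
finger_force: 7.6
```

Emit:
drive_tool(delta_pos=[[0, 0, 0.08], [0, 0, 0.16], [0, 0, 0.16], [-0.1, 0.1, 0.16], [-0.15, 0.2, 0.16]], twist=[0, 0.2, 0.4, 0.6, 0.8], hand=[-1, 1, 1, 1, 1])

```text
time: 2.77
tcp_pos: [462.3, 8.2, 236.2]
ee_rot: [0.939, 0.344, -0.0, 0.001]
wrist_force: [-0.8, 1.2, 0.2]
finger_gap: 48.4
finger_force: 0.0
```

```bash
python3 - <<'E'
from h import *
np.set_printoptions(precision=1,suppress=True)
snap('side','side1'); print(bot.get_state()['tcp_pos'])
im=cv2.imread('pics/side1.png'); cv2.imwrite('pics/s1.png',cv2.resize(im[130:290,180:400],(770,560)))
E
```

```text
[457.6  17.1 236.4]
```

View pics/s1.png

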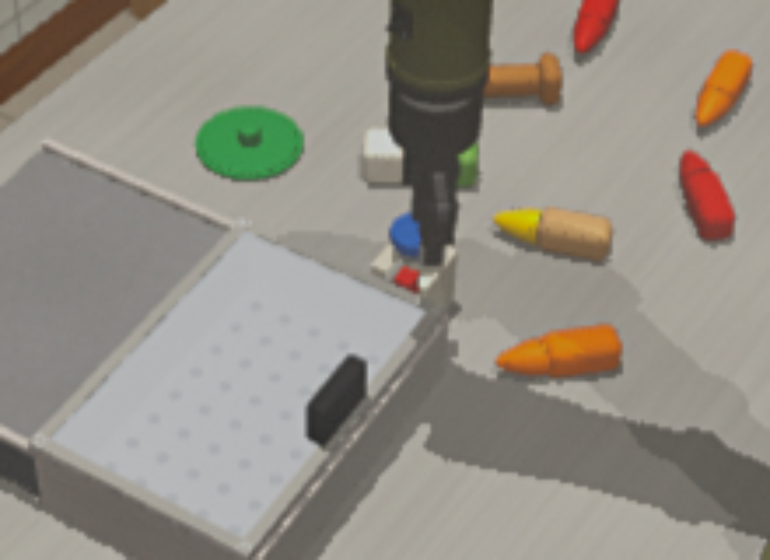

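Emit:
drive_tool(delta_pos=[[-0.01, 0.1, 0], [-0.01, 0.2, 0], [-0.01, 0.3, 0], [-0.01, 0.345, 0], [-0.01, 0.345, 0]], twist=[0.24, 0.48, 0.72, 0.96, 1.0], hand=[1, 1, 1, 1, 1])

```text
time: 3.23
tcp_pos: [458.7, 153.2, 236.6]
ee_rot: [0.82, 0.572, 0.001, -0.001]
wrist_force: [-0.3, 0.1, 0.7]
finger_gap: 85.1
finger_force: 0.0
```

Emit:
drive_tool(delta_pos=[[0, 0, 0], [0, 0, 0], [0, 0, 0], [0, 0, 0]], twist=[0.24, 0.48, 0.72, 0.82], hand=[1, 1, 1, 1])

```text
time: 3.57
tcp_pos: [459.3, 147.0, 235.8]
ee_rot: [0.69, 0.724, -0.001, 0.0]
wrist_force: [-0.3, -0.4, 0.0]
finger_gap: 85.8
finger_force: 0.0
```

```bash
python3 - <<'E'
from h import *
np.set_printoptions(precision=3,suppress=True)
snap('top','top1'); s=bot.get_state();print(s['tcp_pos'],s['qpos'],2*np.degrees(np.arctan2(s['ee_rot'][1],s['ee_rot'][0])))
print(P('top1',284,237),P('top1',285,236))
E
```

```text
[459.309 146.961 235.711] [ 0.205  0.449 -0.81   1.96   0.413  0.905 -0.77 ] 92.73967004279854
[513.437 -54.694 105.993] [516.598 -57.74  104.228]
```

```bash
python3 - <<'E'
from h import *
for f in('top0','top1'):
    print(np.array([[int(P(f,u,v)[2]) for u in range(272,300,2)] for v in range(226,250,2)]))
im=np.hstack([cv2.imread(f'pics/{f}.png')[215:260,255:305] for f in('top0','top1')]);cv2.imwrite('pics/b.png',cv2.resize(im,None,fx=8,fy=8))
E
```

```text
[[  2   1   0   0   1   0   1   1   0  -1  -1   0   0   1]
 [  0   1  65  68  67  65  64  65  69  68   4   1   1   0]
 [  1  67  68  70 110 113 113 114  73  70  68   1   1   2]
 [  0  64  70 110 111 112 113 114 113  71  66   1   1   1]
 [  0  63  71 116 114 114 113 113 114 114  69   0   0   0]
 [ 94  92 106 114 115 113 114 116 113 113  66  -1   0   0]
 [ 91  91  94 113 114 112 114 114 113 112  64   0   0   1]
 [  0  67  69 114 114 114 113 112 112 112  66   1   2   1]
 [  3  67  67  74 112 115 113 111 112  72  66  -2   0   1]
 [  3  66  67  71  73 113 114 108  69  69  67   0  -1   0]
 [  2   3  66  67  67  67  67  62  68  68   0   0   0   0]
 [  0  -2   0  -1   1   1   0   0   0   0   0   0   1   1]]
[[  0   1   0   1   2   2  -2   0   0   2   2   0   0   0]
 [  0   1  66  66  67  65  66  67  63  64   2   1   1   3]
 [  0  66  66  69 102 102 102 103  67  66  63   3   2   2]
 [  2  67  71 101 103 105 106 104 102  70  62   3   0   0]
 [  1  68  70 103 104 102 103 104 104 103  68  -1   1   0]
 [ 84  84  97 102 103 102 104 105 105 104  69   0   0   0]
 [ 85  85  99 101 104 103 105 105 103 104  68   0   1   0]
 [  0  66  70 104 104 103 103 103 104 103  67   0   1   0]
 [  2  66  68  97 103 102 104 104 104  67  65  -1   0   0]
 [  0  67  67  68  71 103 101  99  68  67  66   0   0   0]
 [  1   5  66  64  68  69  67  66  65  65   2   2   1   0]
 [  1   0  -2   0   0   2  -1  -1   0   0   0   3   0   0]]
```

View pics/b.png

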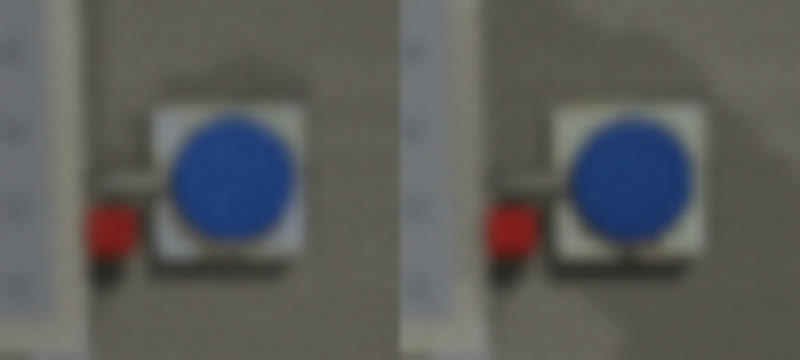

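```bash
cat >> h.py <<'E'
def btn(f):
    snap('top',f); return np.median([P(f,u,v)[2] for u in range(280,290,2) for v in range(232,242,2)])
E
python3 - <<'E'
from h import *
for i in range(4): print(bot.get_state()['time'],btn('tb'))
E
```

```text
3.6167 104.63487803761177
3.6667 104.64875431631799
3.7167 104.30694028491166
3.7667 104.64072544166675
```

Emit:
drive_tool(delta_pos=[[-0.0125, 0.02, -0.06], [-0.0125, 0.02, -0.12], [-0.0125, 0.02, -0.17], [-0.0125, 0.02, -0.17]], twist=[0, 0, 0, 0], hand=[1, 1, 1, 1])

```text
time: 4.15
tcp_pos: [452.8, 155.6, 165.1]
ee_rot: [0.692, 0.722, -0.002, -0.001]
wrist_force: [-0.6, -0.7, 0.2]
finger_gap: 85.2
finger_force: 0.0
```

```bash
python3 - <<'E'
from h import *
for i in range(2): print(bot.get_state()['time'],btn('tb'))
E
```

```text
4.15 104.0024444542803
4.2 104.18708232438212
```

Emit:
drive_tool(delta_pos=[[0, 0, 0.1], [0.04, -0.1, 0.16], [0.07, -0.2, 0.16], [0.1, -0.3, 0.16], [0.13, -0.4, 0.16]], twist=[0, -0.24, -0.48, -0.72, -0.96], hand=[1, -1, -1, -1, -1])

```text
time: 4.67
tcp_pos: [505.2, 1.9, 234.6]
ee_rot: [0.845, 0.535, 0.002, 0.001]
wrist_force: [0.5, 0.2, -0.0]
finger_gap: 38.9
finger_force: 0.0
```

Emit:
drive_tool(delta_pos=[[0.02, -0.1, 0], [0.02, -0.125, 0], [0.02, -0.125, 0]], twist=[0, 0, 0], hand=[-1, -1, -1])

```text
time: 4.92
tcp_pos: [512.6, -50.9, 233.0]
ee_rot: [0.845, 0.534, 0.0, 0.001]
wrist_force: [0.6, -0.6, 0.1]
finger_gap: 0.7
finger_force: 0.0
```

```bash
python3 - <<'E'
from h import *
print(bot.get_state()['tcp_pos'])
snap('wrist','w0');print(bot.camera_info('wrist'))
snap('side','s2')
im=cv2.imread('pics/w0.png');im2=cv2.imread('pics/s2.png')
cv2.imwrite('pics/v2.png',np.hstack([cv2.resize(im,(480,360)),cv2.resize(im2[170:230,270:320],(300,360))]))
E
```

```text
[512.60935652 -50.93856354 232.99455571]
{'camera_matrix': array([[325.1922621 ,   0.        , 282.51477092],
       [  0.        , 325.1922621 , 209.38328266],
       [  0.        ,   0.        ,   1.        ]]), 'xyz': array([543.53154351,  18.57118109, 303.01193614]), 'rotation': array([ 0.96560702, -0.21586414, -0.03076731,  0.14163029])}
```

View pics/v2.png

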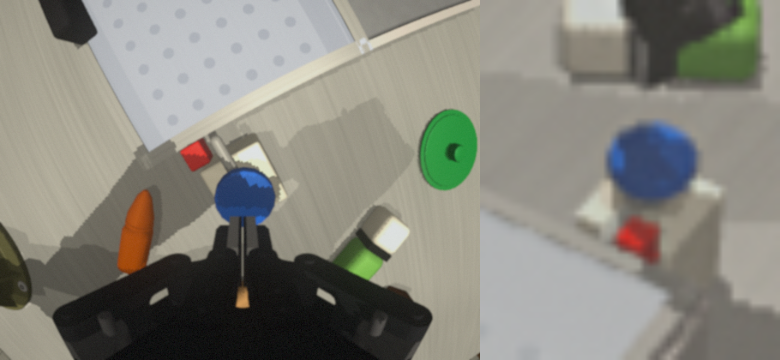

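Emit:
drive_tool(delta_pos=[[0, -0.01, -0.06], [0, -0.01, -0.1], [0, -0.01, -0.135], [0, -0.01, -0.15], [0, -0.01, -0.155]], twist=[0, 0, 0, 0, 0], hand=[-1, -1, -1, -1, -1])

```text
time: 5.43
tcp_pos: [512.1, -48.2, 173.8]
ee_rot: [0.843, 0.539, 0.0, 0.001]
wrist_force: [-17.9, -1.7, 62.1]
finger_gap: -0.3
finger_force: 31.4
```

Emit:
drive_tool(delta_pos=[[0, 0, 0.015], [0, 0, 0.03], [0, 0, 0.05], [0, 0, 0.07], [0, 0, 0.08]], twist=[0, 0, 0, 0, 0], hand=[-1, -1, -1, -1, -1])

```text
time: 5.85
tcp_pos: [512.6, -49.8, 203.2]
ee_rot: [0.843, 0.538, 0.001, 0.0]
wrist_force: [0.5, 0.9, 0.3]
finger_gap: -0.2
finger_force: 0.0
```

```bash
python3 - <<'E'
from h import *
snap('wrist','w1')
im=cv2.imread('pics/w1.png')
print([ (u,v,P('w1',u,v).round()) for u,v in((275,215),(285,215),(295,220),(310,220),(270,205),(300,205))])
snap('side','s3');im2=cv2.imread('pics/s3.png')
cv2.imwrite('pics/v3.png',np.hstack([cv2.resize(im,(480,360)),cv2.resize(im2[170:230,270:320],(300,360))]))
E
```

```text
[(275, 215, array([517., -31., 100.])), (285, 215, array([522., -33., 102.])), (295, 220, array([526., -38., 103.])), (310, 220, array([533., -42., 100.])), (270, 205, array([514., -29.,  84.])), (300, 205, array([529., -41.,  68.]))]
```

View pics/v3.png

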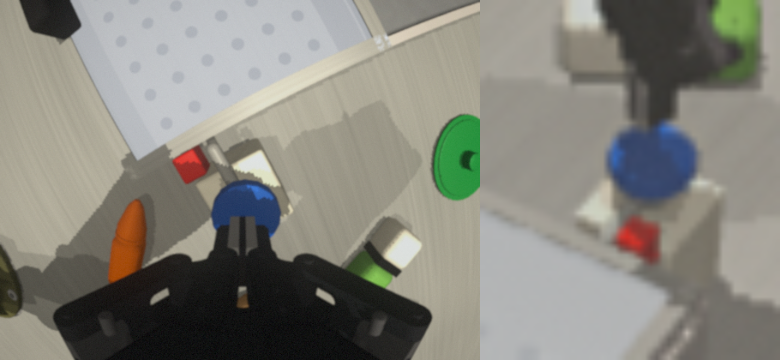

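Emit:
drive_tool(delta_pos=[[0, 0, 0.08], [-0.1, 0.0, 0.08], [-0.2, 0, 0.08], [-0.3, 0, 0.1], [-0.3, 0, 0.1]], twist=[0, 0, 0, 0, 0], hand=[-1, -1, -1, -1, -1])

```text
time: 6.37
tcp_pos: [384.2, -50.7, 241.3]
ee_rot: [0.843, 0.538, -0.004, -0.001]
wrist_force: [-0.7, -0.5, -0.9]
finger_gap: 0.2
finger_force: 0.0
```

```bash
python3 - <<'E'
from h import *
print(bot.get_state()['time'],bot.get_state()['tcp_pos'],btn('tb'))
for f in('top0','tb'):
    print(np.array([[int(P(f,u,v)[2]) for u in range(264,300,2)] for v in range(228,252,2)]))
E
```

```text
6.3667 [384.24593958 -50.6887444  241.3074114 ] 104.24169272650306
[[ 85   1   0   0   0   1  65  68  67  65  64  65  69  68   4   1   1   0]
 [ 82   2   0   0   1  67  68  70 110 113 113 114  73  70  68   1   1   2]
 [ 83   1   1   2   0  64  70 110 111 112 113 114 113  71  66   1   1   1]
 [ 85   0   0   0   0  63  71 116 114 114 113 113 114 114  69   0   0   0]
 [ 86   3  91  91  94  92 106 114 115 113 114 116 113 113  66  -1   0   0]
 [ 86   3  93  95  91  91  94 113 114 112 114 114 113 112  64   0   0   1]
 [ 88  85   3   2   0  67  69 114 114 114 113 112 112 112  66   1   2   1]
 [ 88  94  93  93   3  67  67  74 112 115 113 111 112  72  66  -2   0   1]
 [ 88  93  94  92   3  66  67  71  73 113 114 108  69  69  67   0  -1   0]
 [ 87  89  93  91   2   3  66  67  67  67  67  62  68  68   0   0   0   0]
 [ 85  -1  -2   0   0  -2   0  -1   1   1   0   0   0   0   0   0   1   1]
 [ 86   1   0   0   0   0   0  -1  -1   0   0  -1   0  -1   1   1   0  -1]]
[[ 84   0   0   1   0   2  68  68  68  67  65  66  67  64   5  -1   3   1]
 [ 87   1   0   1   1  69  71  71 102 103 103 104  71  67  64   2   3   3]
 [ 86  -1   0   0   0  66  69 101 104 104 104 104 103  69  67   1   2   2]
 [ 87   1   0   0   0  67  71 103 103 105 104 105 103 103  65   1   1   0]
 [ 84   2  79  84  83  84  96 103 104 104 104 105 104 103  67   0   1   1]
 [ 84   4  83  82  82  82  95 103 104 104 104 103 102 103  67   1   1   1]
 [ 85  81   0   1  -2  68  67 104 104 103 103 103 104 101  69   2   0   2]
 [ 86  94  96  93   5  65  67  96 104 105 103 104 104  72  66   1   0   0]
 [ 86  92  94  95   3  67  69  69  73 102 101  98  68  68  65   1   1   0]
 [ 87  90  91  91  -1   4  68  68  65  65  69  68  65  64   3   1   1   0]
 [ 86   2   0   1   0   0   0   0  -1   0   0   0   0   0   0   0   0   0]
 [ 86   2   0   0   0   0   0   1   0   0   1   0  -1  -1   0   1   0   0]]
```

Emit:
drive_tool(delta_pos=[[0, 0, 0], [0, 0, 0], [0, 0, 0], [0, 0, 0], [0, 0, 0]], twist=[0, 0, 0, 0, 0], hand=[-1, -1, -1, -1, -1])

```text
time: 6.83
tcp_pos: [392.7, -50.3, 241.6]
ee_rot: [0.843, 0.538, 0.0, -0.0]
wrist_force: [0.2, -0.6, 0.1]
finger_gap: 0.3
finger_force: 0.0
```

Emit:
drive_tool(delta_pos=[[0, 0, 0], [0, 0, 0], [0, 0, 0], [0, 0, 0], [0, 0, 0]], twist=[0, 0, 0, 0, 0], hand=[-1, -1, -1, -1, -1])

```text
time: 7.25
tcp_pos: [392.2, -50.5, 241.9]
ee_rot: [0.843, 0.537, 0.0, -0.0]
wrist_force: [-1.1, 0.3, 0.5]
finger_gap: 0.0
finger_force: 0.0
```

```bash
python3 - <<'E'
from h import *
print(bot.get_state()['time'],bot.get_state()['tcp_pos'],btn('tb'))
E
```

```text
7.25 [392.16770231 -50.53257759 241.85941815] 104.10856735940911
```

Emit:
drive_tool(delta_pos=[[0.1, -0.01, 0], [0.2, -0.01, 0], [0.3, -0.014, -0.03], [0.307, -0.014, -0.11], [0.307, -0.014, -0.145]], twist=[0, 0, 0, 0, 0], hand=[-1, -1, -1, -1, -1])

```text
time: 7.72
tcp_pos: [516.7, -56.1, 181.2]
ee_rot: [0.843, 0.537, 0.0, -0.001]
wrist_force: [-2.2, 1.0, -0.4]
finger_gap: -0.3
finger_force: 0.0
```

Emit:
drive_tool(delta_pos=[[0, 0, 0], [0, 0, -0.01]], twist=[0, 0, 0], hand=[-1, -1, -1])

```text
$.twist: bad value
```

Emit:
drive_tool(delta_pos=[[0, 0, 0], [0, 0, -0.01], [0, 0, -0.01]], twist=[0, 0, 0], hand=[-1, -1, -1])

```text
time: 7.97
tcp_pos: [514.9, -56.1, 180.2]
ee_rot: [0.843, 0.537, 0.0, 0.0]
wrist_force: [-0.3, 0.1, 1.5]
finger_gap: 0.1
finger_force: 0.0
```

Emit:
drive_tool(delta_pos=[[0, 0, -0.003], [0, 0, -0.003]], twist=[0, 0], hand=[-1, -1])

```text
time: 8.13
tcp_pos: [515.2, -56.3, 179.7]
ee_rot: [0.843, 0.537, 0.001, 0.001]
wrist_force: [-0.1, 0.2, 0.2]
finger_gap: 0.1
finger_force: 0.0
```

Emit:
drive_tool(delta_pos=[[0, 0, -0.003], [0, 0, -0.003]], twist=[0, 0], hand=[-1, -1])

```text
time: 8.3
tcp_pos: [515.0, -56.3, 178.0]
ee_rot: [0.843, 0.537, 0.0, 0.0]
wrist_force: [0.1, 0.5, 0.8]
finger_gap: -0.2
finger_force: 0.0
```

Emit:
drive_tool(delta_pos=[[0, 0, -0.003], [0, 0, -0.003]], twist=[0, 0], hand=[-1, -1])

```text
time: 8.47
tcp_pos: [514.9, -56.2, 176.3]
ee_rot: [0.843, 0.537, 0.0, 0.0]
wrist_force: [0.8, 0.9, -0.2]
finger_gap: -0.1
finger_force: 0.0
```

Emit:
drive_tool(delta_pos=[[0, 0, -0.0025], [0, 0, -0.0025]], twist=[0, 0], hand=[-1, -1])

```text
time: 8.63
tcp_pos: [514.9, -56.2, 175.3]
ee_rot: [0.843, 0.537, -0.0, 0.0]
wrist_force: [-1.2, -0.4, 1.7]
finger_gap: -0.3
finger_force: 1.1
```

Emit:
drive_tool(delta_pos=[[0, 0, -0.0025], [0, 0, -0.0025]], twist=[0, 0], hand=[-1, -1])

```text
time: 8.8
tcp_pos: [515.0, -56.2, 174.3]
ee_rot: [0.843, 0.537, -0.0, 0.0]
wrist_force: [-0.7, -1.3, 5.2]
finger_gap: -0.0
finger_force: 2.2
```

Emit:
drive_tool(delta_pos=[[0, 0, -0.0025], [0, 0, -0.0025]], twist=[0, 0], hand=[-1, -1])

```text
time: 8.97
tcp_pos: [515.0, -56.1, 174.2]
ee_rot: [0.843, 0.537, -0.0, 0.0]
wrist_force: [-3.0, -0.2, 13.1]
finger_gap: 0.2
finger_force: 6.7
```

Emit:
drive_tool(delta_pos=[[0, 0, -0.0025], [0, 0, -0.0025]], twist=[0, 0], hand=[-1, -1])

```text
time: 9.13
tcp_pos: [515.0, -56.1, 174.1]
ee_rot: [0.843, 0.537, 0.0, 0.001]
wrist_force: [-7.5, -1.3, 24.2]
finger_gap: 0.3
finger_force: 11.9
```

Emit:
drive_tool(delta_pos=[[0, 0, 0.005], [0, 0, 0.0075], [0, 0, 0.0075]], twist=[0, 0, 0], hand=[-1, -1, -1])

```text
time: 9.38
tcp_pos: [515.0, -56.2, 175.4]
ee_rot: [0.843, 0.537, 0.0, 0.0]
wrist_force: [-0.8, -0.7, 3.6]
finger_gap: -0.1
finger_force: 1.6
```

Emit:
drive_tool(delta_pos=[[0, 0, 0.0025], [0, 0, 0.0025]], twist=[0, 0], hand=[-1, -1])

```text
time: 9.55
tcp_pos: [515.0, -56.0, 176.0]
ee_rot: [0.843, 0.537, 0.0, -0.0]
wrist_force: [0.7, 0.7, -0.6]
finger_gap: -0.1
finger_force: 0.0
```

Emit:
drive_tool(delta_pos=[[0, 0, 0.0025], [0, 0, 0.0025]], twist=[0, 0], hand=[-1, -1])

```text
time: 9.72
tcp_pos: [514.9, -56.1, 177.1]
ee_rot: [0.843, 0.537, -0.0, -0.0]
wrist_force: [-0.1, -1.1, -0.1]
finger_gap: 0.0
finger_force: 0.0
```

Emit:
drive_tool(delta_pos=[[0, 0, 0.0025], [0, 0, 0.0025]], twist=[0, 0], hand=[-1, -1])

```text
time: 9.88
tcp_pos: [515.0, -56.1, 178.3]
ee_rot: [0.843, 0.537, 0.0, -0.0]
wrist_force: [0.2, 0.1, 0.3]
finger_gap: -0.1
finger_force: 0.0
```

```bash
python3 - <<'E'
from h import *
a=cv2.imread('pics/w0.png')[140:230,190:350];b=cv2.imread('pics/w1.png')[140:230,190:350]
cv2.imwrite('pics/v4.png',cv2.resize(np.vstack([a,b]),None,fx=3.3,fy=3.3,interpolation=cv2.INTER_CUBIC))
E
```

```text
(no output)
```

View pics/v4.png

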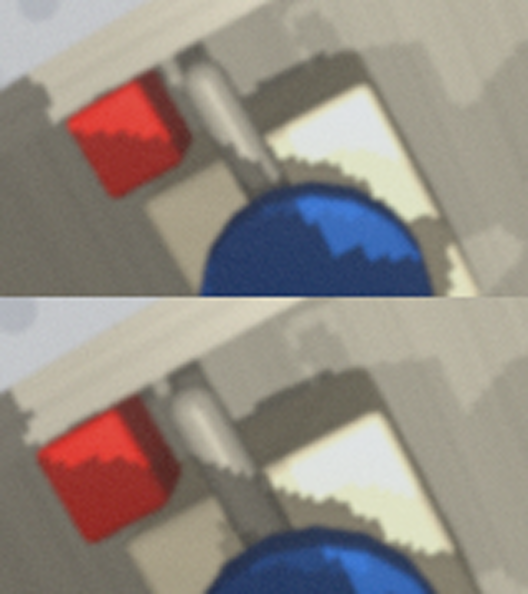

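The button is free from about 1 mm above the stop but held there. The bolt's tip looks snagged under the cover's edge, so I will pinch the button and lift it gently.

Emit:
drive_tool(delta_pos=[[0, 0, 0.05], [0, 0, 0.05], [0, 0, 0.05], [0, 0, 0.05], [0, 0, 0.05]], twist=[0.24, 0.48, 0.72, 0.96, 0.96], hand=[1, 1, 1, 1, 1])

```text
time: 10.3
tcp_pos: [514.9, -56.3, 198.2]
ee_rot: [0.69, 0.724, 0.0, -0.0]
wrist_force: [0.0, 0.3, 0.2]
finger_gap: 60.9
finger_force: 0.0
```

Emit:
drive_tool(delta_pos=[[0, 0, -0.04], [0, 0, -0.08], [0, 0, -0.11], [0, 0, -0.11]], twist=[0, 0, 0, 0], hand=[1, 1, 1, 1])

```text
time: 10.63
tcp_pos: [513.8, -56.3, 152.3]
ee_rot: [0.693, 0.721, -0.001, -0.001]
wrist_force: [0.5, -0.3, 0.7]
finger_gap: 85.2
finger_force: 0.0
```

Emit:
drive_tool(delta_pos=[[0, 0, 0], [0, 0, 0], [0, 0, 0], [0, 0, 0], [0, 0, 0]], twist=[0, 0, 0, 0, 0], hand=[-1, -1, -1, -1, -1], squeeze=30)

```text
time: 11.05
tcp_pos: [513.5, -56.1, 154.7]
ee_rot: [0.692, 0.722, -0.001, -0.001]
wrist_force: [-6.5, 0.7, 3.5]
finger_gap: 46.8
finger_force: 33.2
```

Gripping the 47 mm disc. Lift in small steps.

Emit:
drive_tool(delta_pos=[[0, 0, 0.004], [0, 0, 0.008], [0, 0, 0.008]], twist=[0, 0, 0], hand=[-1, -1, -1])

```text
time: 11.3
tcp_pos: [513.5, -56.1, 157.7]
ee_rot: [0.692, 0.722, -0.001, -0.001]
wrist_force: [-9.0, 0.6, 6.7]
finger_gap: 46.8
finger_force: 34.4
```

Emit:
drive_tool(delta_pos=[[0, 0, 0.006], [0, 0, 0.012], [0, 0, 0.012]], twist=[0, 0, 0], hand=[-1, -1, -1])

```text
time: 11.55
tcp_pos: [513.5, -56.1, 162.9]
ee_rot: [0.692, 0.722, -0.001, -0.001]
wrist_force: [-8.6, 1.3, 3.0]
finger_gap: 46.6
finger_force: 34.3
```

Emit:
drive_tool(delta_pos=[[0, 0, 0.008], [0, 0, 0.016], [0, 0, 0.022], [0, 0, 0.022]], twist=[0, 0, 0, 0], hand=[-1, -1, -1, -1])

```text
time: 11.88
tcp_pos: [513.6, -56.1, 170.9]
ee_rot: [0.692, 0.722, -0.001, -0.001]
wrist_force: [-8.1, 1.5, 3.0]
finger_gap: 46.8
finger_force: 40.8
```

Emit:
drive_tool(delta_pos=[[0, 0, 0.01], [0, 0, 0.01]], twist=[0, 0], hand=[-1, -1])

```text
time: 12.05
tcp_pos: [513.6, -56.1, 175.8]
ee_rot: [0.692, 0.722, -0.001, -0.001]
wrist_force: [-9.4, 0.4, 1.9]
finger_gap: 46.3
finger_force: 40.7
```

Emit:
drive_tool(delta_pos=[[0, 0, 0], [0, 0, 0], [0, 0, 0.06], [0, 0, 0.15], [-0.1, 0.05, 0.15]], twist=[0, 0, 0, 0, 0], hand=[1, 1, 1, 1, 1])

```text
time: 12.47
tcp_pos: [488.1, -39.2, 241.6]
ee_rot: [0.694, 0.72, 0.007, 0.006]
wrist_force: [2.2, 1.6, 1.1]
finger_gap: 85.1
finger_force: 0.0
```

Emit:
drive_tool(delta_pos=[[-0.05, 0.1, 0], [-0.05, 0.2, 0], [-0.05, 0.3, 0], [-0.05, 0.4, 0], [-0.05, 0.475, 0]], twist=[0, 0, 0, 0, 0], hand=[1, 1, 1, 1, 1])

```text
time: 12.88
tcp_pos: [458.4, 156.4, 236.6]
ee_rot: [0.691, 0.723, 0.002, 0.001]
wrist_force: [-0.0, 1.6, -1.0]
finger_gap: 85.1
finger_force: 0.0
```

```bash
python3 - <<'E'
from h import *
s=bot.get_state();print(s['time'],s['tcp_pos'],btn('tb'))
E
```

```text
12.8833 [458.40823353 156.44964532 236.55506438] 126.15307636639318
```

The button reads 126 mm, so it is up. Now the handle.

Emit:
drive_tool(delta_pos=[[-0.01, -0.003, -0.06], [-0.01, -0.003, -0.12], [-0.01, -0.003, -0.172], [-0.01, -0.003, -0.172]], twist=[0, 0, 0, 0], hand=[1, 1, 1, 1])

```text
time: 13.27
tcp_pos: [453.3, 150.8, 164.0]
ee_rot: [0.691, 0.723, -0.001, -0.001]
wrist_force: [-0.9, 0.3, 0.3]
finger_gap: 85.2
finger_force: 0.0
```

Emit:
drive_tool(delta_pos=[[0, 0, 0], [0, 0, 0], [0, 0, 0], [0, 0, 0], [0, 0, 0]], twist=[0, 0, 0, 0, 0], hand=[-1, -1, -1, -1, -1], squeeze=30)

```text
time: 13.68
tcp_pos: [454.2, 151.3, 167.2]
ee_rot: [0.692, 0.722, 0.001, 0.0]
wrist_force: [-0.4, -0.1, 0.0]
finger_gap: 25.3
finger_force: 0.0
```

Emit:
drive_tool(delta_pos=[[0, 0, 0], [0, 0, 0]], twist=[0, 0], hand=[-1, -1])

```text
time: 13.85
tcp_pos: [454.0, 151.3, 167.1]
ee_rot: [0.691, 0.723, 0.0, 0.001]
wrist_force: [-1.1, -1.4, 7.7]
finger_gap: 19.7
finger_force: 32.2
```

Emit:
drive_tool(delta_pos=[[0.04, 0.0016, 0], [0.1, 0.004, 0], [0.17, 0.007, 0], [0.24, 0.01, 0], [0.31, 0.0127, 0]], twist=[0, 0, 0, 0, 0], hand=[-1, -1, -1, -1, -1])

```text
time: 14.27
tcp_pos: [578.1, 158.6, 167.1]
ee_rot: [0.69, 0.723, 0.001, -0.001]
wrist_force: [-3.6, 6.8, 3.3]
finger_gap: 19.8
finger_force: 30.5
```

Emit:
drive_tool(delta_pos=[[0.07, 0.003, 0], [0.13, 0.0053, 0], [0.18, 0.0074, 0], [0.21, 0.0086, 0], [0.225, 0.0092, 0]], twist=[0, 0, 0, 0, 0], hand=[-1, -1, -1, -1, -1])

```text
time: 14.68
tcp_pos: [663.7, 163.9, 167.0]
ee_rot: [0.69, 0.724, -0.002, -0.005]
wrist_force: [-35.8, 0.3, 24.1]
finger_gap: 20.1
finger_force: 38.2
```

Emit:
drive_tool(delta_pos=[[0, 0, 0], [0, 0, 0], [0, 0, 0]], twist=[0, 0, 0], hand=[-1, -1, -1])

```text
time: 14.93
tcp_pos: [663.4, 163.9, 167.1]
ee_rot: [0.69, 0.724, -0.001, -0.004]
wrist_force: [-16.0, 5.0, 10.3]
finger_gap: 20.0
finger_force: 32.4
```

Emit:
drive_tool(delta_pos=[[0, 0, 0], [0, 0, 0], [0, 0, 0.05], [0, 0, 0.13], [0, 0, 0.2]], twist=[0, 0, 0, 0, 0], hand=[1, 1, 1, 1, 1])

```text
time: 15.35
tcp_pos: [667.9, 159.2, 246.8]
ee_rot: [0.692, 0.722, -0.0, -0.0]
wrist_force: [0.9, 0.8, 1.1]
finger_gap: 78.7
finger_force: 0.0
```

```bash
cat >> h.py <<'E'
TZ=dict(mill=44,reamer=36,tamper=38)
def tools(f):
    """blobs standing 10-60 mm up on the worktop right of the locker: centre, yaw, length, mean colour"""
    a=np.load(f+'.npz'); K,R,t,d=a['K'],a['R'],a['t'],a['d']
    v,u=np.mgrid[:420,:560]; r=np.stack([(u-K[0,2])/K[0,0],(v-K[1,2])/K[1,1],np.ones_like(u)],-1)@R.T
    p=t+r*d[...,None]
    m=((p[...,2]>10)&(p[...,2]<60)&(p[...,1]<-95)&(p[...,1]>-480)&(p[...,0]>330)&(p[...,0]<715)).astype(np.uint8)
    n,l,st,c=cv2.connectedComponentsWithStats(m)
    for i in range(1,n):
        if st[i,4]<60: continue
        q=np.argwhere(l==i)[:,::-1].astype(np.float32)
        (cx,cy),(w,h),an=cv2.minAreaRect(q); b=cv2.boxPoints(((cx,cy),(w,h),an))
        k=0 if np.linalg.norm(b[0]-b[1])<np.linalg.norm(b[1]-b[2]) else 1
        z=18.; e1=P(f,*(b[k]+b[(k+1)%4])/2,z); e2=P(f,*(b[(k+2)%4]+b[(k+3)%4])/2,z)
        if e1[0]>e2[0]: e1,e2=e2,e1
        dd=e2-e1; col=a['im'][l==i].mean(0)
        print('c',((e1+e2)/2)[:2].round(),'len',np.linalg.norm(dd).round(),'yaw',np.degrees(np.arctan2(dd[1],dd[0])).round(1),'zmax',np.percentile(p[l==i][:,2],95).round(),'bgr',col.round())
E
python3 - <<'E'
from h import *
snap('top','t2'); print(P('t2',213,194)); print('t0');tools('top0'); print('t2');tools('t2')
a=np.load('t2.npz')['im']; cv2.imwrite('pics/t2c.png',cv2.resize(a[100:310,140:440],(800,560),interpolation=cv2.INTER_CUBIC))
print(bot.get_state()['tcp_pos'])
E
```

```text
[578.28097501  99.27704786 621.45639902]
t0
c [ 612. -216.] len 117.0 yaw 31.0 zmax 48.0 bgr [ 72. 100.  83.]
c [ 605. -369.] len 121.0 yaw 37.9 zmax 49.0 bgr [28. 47. 76.]
c [ 452. -207.] len 115.0 yaw 19.7 zmax 39.0 bgr [ 47.  90. 110.]
c [ 413. -460.] len 56.0 yaw -88.4 zmax 38.0 bgr [ 22.  52. 106.]
c [ 361. -343.] len 110.0 yaw -44.3 zmax 40.0 bgr [19. 22. 97.]
t2
c [ 612. -216.] len 117.0 yaw 31.0 zmax 49.0 bgr [ 80. 112.  93.]
c [ 606. -370.] len 121.0 yaw 39.5 zmax 48.0 bgr [32. 54. 85.]
c [ 452. -207.] len 115.0 yaw 19.7 zmax 40.0 bgr [ 53. 100. 122.]
c [ 413. -459.] len 52.0 yaw -88.4 zmax 37.0 bgr [ 26.  58. 118.]
c [ 361. -343.] len 110.0 yaw -44.3 zmax 40.0 bgr [ 22.  25. 108.]
[669.67444802 160.63957099 253.6950783 ]
```

View pics/t2c.png

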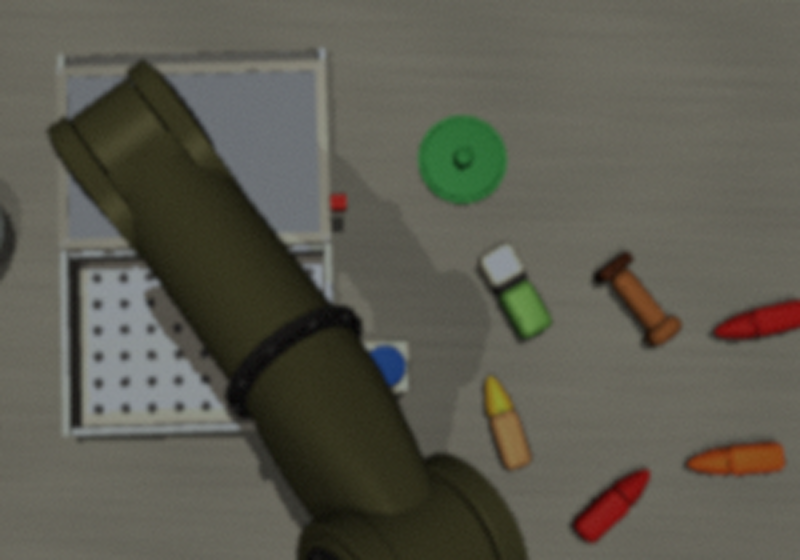

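Emit:
drive_tool(delta_pos=[[-0.015, -0.1, 0], [-0.03, -0.2, 0], [-0.045, -0.3, 0], [-0.06, -0.4, 0], [-0.08, -0.5, 0]], twist=[-0.24, -0.48, -0.72, -0.96, -1], hand=[1, 1, 1, 1, 1])

```text
time: 15.82
tcp_pos: [635.7, -42.4, 246.4]
ee_rot: [0.851, 0.525, 0.0, 0.001]
wrist_force: [1.1, -0.1, -0.7]
finger_gap: 85.5
finger_force: 0.0
```

Emit:
drive_tool(delta_pos=[[-0.015, -0.1, 0], [-0.03, -0.2, 0], [-0.045, -0.3, 0], [-0.06, -0.4, 0], [-0.07, -0.43, 0]], twist=[-0.24, -0.48, -0.72, -0.96, -1], hand=[1, 1, 1, 1, 1])

```text
time: 16.23
tcp_pos: [605.9, -221.3, 245.8]
ee_rot: [0.956, 0.295, -0.001, 0.002]
wrist_force: [-0.4, -1.7, -0.6]
finger_gap: 85.3
finger_force: 0.0
```

Emit:
drive_tool(delta_pos=[[0, 0, 0], [0, 0, 0], [0, 0, 0]], twist=[-0.24, -0.25, -0.25], hand=[1, 1, 1])

```text
time: 16.48
tcp_pos: [607.8, -211.8, 246.3]
ee_rot: [0.97, 0.244, 0.0, 0.0]
wrist_force: [-0.3, 1.6, 0.6]
finger_gap: 85.3
finger_force: 0.0
```

Emit:
drive_tool(delta_pos=[[0, 0, -0.1], [0, 0, -0.2], [0, 0, -0.3], [0, 0, -0.38], [0, 0, -0.415]], twist=[0, 0, 0, 0, 0], hand=[1, 1, 1, 1, 1])

```text
time: 16.9
tcp_pos: [605.9, -210.0, 75.6]
ee_rot: [0.969, 0.245, -0.002, -0.002]
wrist_force: [0.2, -0.5, -0.2]
finger_gap: 85.5
finger_force: 0.0
```

Emit:
drive_tool(delta_pos=[[0, 0, 0], [0, 0, 0], [0, 0, 0], [0, 0, 0], [0, 0, 0]], twist=[0, 0, 0, 0, 0], hand=[-1, -1, -1, -1, -1], squeeze=50)

```text
time: 17.32
tcp_pos: [609.1, -212.0, 82.6]
ee_rot: [0.97, 0.243, 0.002, 0.001]
wrist_force: [0.4, 0.4, 5.1]
finger_gap: 43.6
finger_force: 51.3
```

Emit:
drive_tool(delta_pos=[[0, 0, 0.1], [0, 0, 0.2], [0, 0, 0.3], [0, 0, 0.37], [-0.02, 0.08, 0.37]], twist=[0, 0, 0, 0, 0], hand=[-1, -1, -1, -1, -1])

```text
time: 17.73
tcp_pos: [602.7, -187.2, 235.7]
ee_rot: [0.971, 0.238, 0.005, 0.005]
wrist_force: [2.0, -1.0, -1.7]
finger_gap: 43.6
finger_force: 51.3
```

Emit:
drive_tool(delta_pos=[[-0.015, 0.1, 0], [-0.03, 0.2, 0], [-0.045, 0.3, 0], [-0.06, 0.4, 0], [-0.08, 0.5, 0]], twist=[-0.2, -0.4, -0.6, -0.8, -0.9], hand=[-1, -1, -1, -1, -1])

```text
time: 18.15
tcp_pos: [567.3, 21.9, 229.5]
ee_rot: [1.0, 0.017, 0.001, -0.0]
wrist_force: [0.8, 0.8, -0.9]
finger_gap: 43.6
finger_force: 51.4
```

Emit:
drive_tool(delta_pos=[[-0.02, 0.1, 0], [-0.04, 0.2, 0], [-0.06, 0.3, 0], [-0.08, 0.4, 0], [-0.09, 0.5, 0]], twist=[0, 0, 0, 0, 0], hand=[-1, -1, -1, -1, -1])

```text
time: 18.57
tcp_pos: [530.3, 222.1, 229.5]
ee_rot: [1.0, 0.02, 0.001, -0.0]
wrist_force: [0.9, -1.1, -1.4]
finger_gap: 43.6
finger_force: 51.4
```

Emit:
drive_tool(delta_pos=[[0, 0.08, 0], [0, 0.08, 0], [0, 0.08, 0]], twist=[0, 0, 0], hand=[-1, -1, -1])

```text
time: 18.82
tcp_pos: [530.7, 254.9, 229.1]
ee_rot: [1.0, 0.023, 0.0, -0.001]
wrist_force: [0.5, -1.0, -1.2]
finger_gap: 43.4
finger_force: 51.3
```

Emit:
drive_tool(delta_pos=[[0, -0.015, -0.08], [0, -0.015, -0.16], [0, -0.015, -0.24], [0, -0.015, -0.31], [0, -0.015, -0.337]], twist=[0, 0, 0, 0, 0], hand=[-1, -1, -1, -1, -1])

```text
time: 19.23
tcp_pos: [530.7, 243.1, 91.1]
ee_rot: [1.0, 0.019, -0.002, 0.002]
wrist_force: [-12.0, -11.4, 68.0]
finger_gap: 43.7
finger_force: 60.3
```

Emit:
drive_tool(delta_pos=[[0, 0, 0], [0, 0, 0], [0, 0, 0]], twist=[0, 0, 0], hand=[-1, 0.45, 0.45])

```text
time: 19.48
tcp_pos: [532.5, 245.4, 94.5]
ee_rot: [1.0, 0.019, 0.001, -0.0]
wrist_force: [-0.5, 0.2, -0.4]
finger_gap: 62.3
finger_force: 0.0
```

Emit:
drive_tool(delta_pos=[[0, 0, 0], [0, 0, 0.1], [0, 0, 0.2], [0, 0, 0.3], [0, 0, 0.35]], twist=[0, 0, 0, 0, 0], hand=[0.45, 0.45, 0.45, 0.45, 0.6])

```text
time: 19.9
tcp_pos: [532.8, 246.8, 239.0]
ee_rot: [1.0, 0.02, 0.003, -0.001]
wrist_force: [1.3, -0.6, -0.4]
finger_gap: 68.2
finger_force: 0.0
```

Emit:
drive_tool(delta_pos=[[0.012, -0.1, 0], [0.024, -0.2, 0], [0.036, -0.3, 0], [0.05, -0.4, 0], [0.062, -0.5, 0]], twist=[0.15, 0.3, 0.45, 0.6, 0.7], hand=[1, 1, 1, 1, 1])

```text
time: 20.32
tcp_pos: [556.6, 44.0, 234.5]
ee_rot: [0.981, 0.196, 0.001, 0.0]
wrist_force: [0.7, -0.2, 0.2]
finger_gap: 85.6
finger_force: 0.0
```

```bash
python3 - <<'E'
from h import *
snap('top','t3');tools('t3');s=bot.get_state();print(s['tcp_pos'],s['ee_rot'])
E
```

```text
c [ 606. -370.] len 121.0 yaw 39.8 zmax 48.0 bgr [30. 51. 81.]
c [ 452. -207.] len 115.0 yaw 19.7 zmax 40.0 bgr [ 50.  93. 115.]
c [ 413. -459.] len 52.0 yaw -88.4 zmax 37.0 bgr [ 24.  56. 113.]
c [ 360. -342.] len 113.0 yaw -44.3 zmax 39.0 bgr [ 21.  23. 103.]
[557.64256296  32.61953474 233.64586064] [ 9.81552256e-01  1.91157070e-01 -4.95075368e-04  3.72802774e-03]
```

Emit:
drive_tool(delta_pos=[[0.012, -0.1, 0], [0.024, -0.2, 0], [0.036, -0.3, 0], [0.05, -0.4, 0], [0.062, -0.5, 0]], twist=[0.15, 0.3, 0.45, 0.58, 0.58], hand=[1, 1, 1, 1, 1])

```text
time: 20.78
tcp_pos: [581.2, -156.2, 234.3]
ee_rot: [0.942, 0.335, 0.0, 0.0]
wrist_force: [1.2, 0.6, 0.2]
finger_gap: 85.3
finger_force: 0.0
```

Emit:
drive_tool(delta_pos=[[0.012, -0.1, 0], [0.024, -0.2, 0], [0.036, -0.3, 0], [0.05, -0.4, 0], [0.062, -0.5, 0]], twist=[0, 0, 0, 0, 0], hand=[1, 1, 1, 1, 1])

```text
time: 21.2
tcp_pos: [605.9, -356.1, 234.4]
ee_rot: [0.943, 0.333, 0.0, 0.0]
wrist_force: [0.3, -0.1, -0.2]
finger_gap: 85.7
finger_force: 0.0
```

Emit:
drive_tool(delta_pos=[[0, 0, -0.03], [0, 0, -0.06], [0, 0, -0.06]], twist=[0, 0, 0], hand=[1, 1, 1])

```text
time: 21.45
tcp_pos: [604.9, -353.2, 206.8]
ee_rot: [0.943, 0.333, -0.001, -0.002]
wrist_force: [-1.1, 0.2, -0.6]
finger_gap: 85.5
finger_force: 0.0
```

Emit:
drive_tool(delta_pos=[[0.006, -0.038, -0.06], [0.006, -0.038, -0.15], [0.006, -0.038, -0.24], [0.006, -0.038, -0.3], [0.006, -0.038, -0.328]], twist=[0, 0, 0, 0, 0], hand=[1, 1, 1, 1, 1])

```text
time: 21.87
tcp_pos: [607.3, -366.3, 75.0]
ee_rot: [0.942, 0.335, -0.002, -0.002]
wrist_force: [-1.1, 0.5, -0.8]
finger_gap: 85.5
finger_force: 0.0
```

Emit:
drive_tool(delta_pos=[[0, 0, 0], [0, 0, 0], [0, 0, 0], [0, 0, 0], [0, 0, 0]], twist=[0, 0, 0, 0, 0], hand=[-1, -1, -1, -1, -1], squeeze=50)

```text
time: 22.28
tcp_pos: [609.4, -369.2, 80.8]
ee_rot: [0.943, 0.333, 0.001, 0.001]
wrist_force: [1.1, -0.4, -0.4]
finger_gap: 29.4
finger_force: 49.6
```

Emit:
drive_tool(delta_pos=[[0, 0, 0], [0, 0, 0]], twist=[0, 0], hand=[-1, -1])

```text
time: 22.45
tcp_pos: [609.4, -369.2, 80.6]
ee_rot: [0.943, 0.333, 0.001, 0.001]
wrist_force: [-1.5, 0.9, 7.4]
finger_gap: 29.2
finger_force: 50.8
```

Emit:
drive_tool(delta_pos=[[0, 0, 0.1], [0, 0, 0.2], [0, 0, 0.3], [0, 0.03, 0.375], [-0.015, 0.12, 0.375]], twist=[0, 0, 0, 0, -0.2], hand=[-1, -1, -1, -1, -1])

```text
time: 22.87
tcp_pos: [604.5, -327.9, 236.0]
ee_rot: [0.959, 0.283, 0.004, 0.006]
wrist_force: [1.3, -0.2, -1.2]
finger_gap: 29.4
finger_force: 50.4
```

Emit:
drive_tool(delta_pos=[[-0.015, 0.1, 0], [-0.03, 0.2, 0], [-0.045, 0.3, 0], [-0.06, 0.4, 0], [-0.075, 0.5, 0]], twist=[-0.2, -0.4, -0.6, -0.8, -1], hand=[-1, -1, -1, -1, -1])

```text
time: 23.28
tcp_pos: [571.8, -119.5, 229.1]
ee_rot: [0.999, 0.037, 0.001, 0.0]
wrist_force: [-0.1, 0.4, -1.5]
finger_gap: 29.5
finger_force: 50.2
```

Emit:
drive_tool(delta_pos=[[-0.015, 0.1, 0], [-0.03, 0.2, 0], [-0.045, 0.3, 0], [-0.06, 0.4, 0], [-0.075, 0.5, 0]], twist=[-0.07, -0.07, -0.07, -0.07, -0.07], hand=[-1, -1, -1, -1, -1])

```text
time: 23.7
tcp_pos: [541.9, 80.7, 229.2]
ee_rot: [1.0, 0.022, 0.001, -0.0]
wrist_force: [-0.3, 0.1, -1.2]
finger_gap: 29.5
finger_force: 50.2
```

Emit:
drive_tool(delta_pos=[[-0.015, 0.1, 0], [-0.03, 0.2, 0], [-0.03, 0.2, 0], [-0.03, 0.2, 0]], twist=[0, 0, 0, 0], hand=[-1, -1, -1, -1])

```text
time: 24.03
tcp_pos: [529.7, 162.4, 229.1]
ee_rot: [1.0, 0.026, 0.001, -0.001]
wrist_force: [0.5, -1.2, -2.4]
finger_gap: 29.1
finger_force: 50.2
```

Emit:
drive_tool(delta_pos=[[0, 0, -0.1], [0, 0, -0.2], [0, 0, -0.27], [0, 0, -0.31], [0, 0, -0.325]], twist=[0, 0, 0, 0, 0], hand=[-1, -1, -1, -1, -1])

```text
time: 24.45
tcp_pos: [529.7, 156.6, 95.8]
ee_rot: [1.0, 0.021, -0.002, 0.001]
wrist_force: [0.2, 0.2, -1.5]
finger_gap: 29.0
finger_force: 50.2
```

Emit:
drive_tool(delta_pos=[[0, 0, -0.008], [0, 0, -0.015], [0, 0, -0.015], [0, 0, -0.015], [0, 0, -0.015]], twist=[0, 0, 0, 0, 0], hand=[-1, -1, -1, 0.2, 0.3])

```text
time: 24.87
tcp_pos: [531.2, 159.0, 93.5]
ee_rot: [1.0, 0.022, 0.001, -0.0]
wrist_force: [0.5, -0.3, 0.0]
finger_gap: 52.6
finger_force: 0.0
```

Emit:
drive_tool(delta_pos=[[0, 0, 0], [0, 0, 0.1], [0, 0, 0.2], [0, 0, 0.3], [0, -0.05, 0.35]], twist=[0, 0, 0, 0, 0], hand=[0.3, 0.3, 0.3, 0.3, 0.6])

```text
time: 25.28
tcp_pos: [531.3, 143.7, 237.7]
ee_rot: [1.0, 0.025, 0.003, -0.003]
wrist_force: [2.1, -0.1, 0.7]
finger_gap: 66.4
finger_force: 0.0
```

Emit:
drive_tool(delta_pos=[[-0.02, -0.1, 0], [-0.04, -0.2, 0], [-0.06, -0.3, 0], [-0.08, -0.4, 0], [-0.1, -0.5, 0]], twist=[0.15, 0.3, 0.45, 0.6, 0.6], hand=[1, 1, 1, 1, 1])

```text
time: 25.7
tcp_pos: [489.9, -62.9, 233.0]
ee_rot: [0.985, 0.174, 0.001, 0.0]
wrist_force: [1.5, -0.3, 0.5]
finger_gap: 85.4
finger_force: 0.0
```

```bash
python3 - <<'E'
from h import *
snap('top','t4');tools('t4');s=bot.get_state();print(s['tcp_pos'],s['ee_rot'],s['finger_gap'])
snap('side','s4')
a=cv2.imread('pics/s4.png')[150:330,150:390];cv2.imwrite('pics/s4c.png',cv2.resize(a,(720,540)))
E
```

```text
c [ 452. -207.] len 115.0 yaw 19.7 zmax 40.0 bgr [ 45.  85. 109.]
c [ 413. -459.] len 52.0 yaw -88.4 zmax 37.0 bgr [ 24.  55. 111.]
c [ 360. -342.] len 113.0 yaw -44.3 zmax 40.0 bgr [ 21.  23. 101.]
[487.67651566 -72.79094346 232.24065625] [ 0.98595214  0.16699563 -0.00163313  0.00285911] 85.27424478270389
```

View pics/s4c.png

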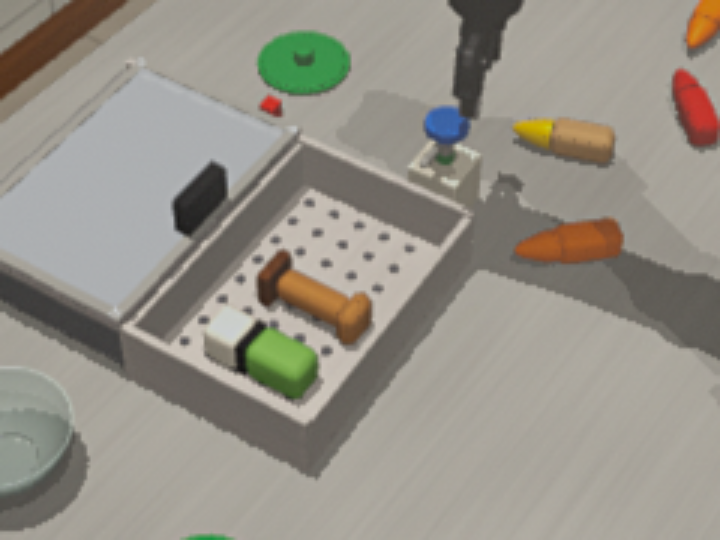

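Emit:
drive_tool(delta_pos=[[-0.04, -0.09, 0], [-0.08, -0.18, 0], [-0.12, -0.27, 0], [-0.148, -0.36, 0], [-0.148, -0.36, 0]], twist=[0, 0, 0, 0, 0], hand=[1, 1, 1, 1, 1])

```text
time: 26.22
tcp_pos: [428.2, -212.4, 232.4]
ee_rot: [0.986, 0.167, -0.001, 0.002]
wrist_force: [-0.7, -1.1, -0.4]
finger_gap: 85.8
finger_force: 0.0
```

Emit:
drive_tool(delta_pos=[[0, 0, 0], [0, 0, 0]], twist=[0, 0], hand=[1, 1])

```text
time: 26.38
tcp_pos: [431.7, -204.5, 232.7]
ee_rot: [0.985, 0.171, 0.001, 0.0]
wrist_force: [0.9, 0.8, -0.9]
finger_gap: 85.4
finger_force: 0.0
```

Emit:
drive_tool(delta_pos=[[0, -0.025, -0.1], [0, -0.025, -0.2], [0, -0.025, -0.3], [0, -0.025, -0.36], [0, -0.025, -0.388]], twist=[0, 0, 0, 0, 0], hand=[1, 1, 1, 1, 1])

```text
time: 26.8
tcp_pos: [431.1, -212.4, 74.1]
ee_rot: [0.985, 0.173, -0.001, -0.002]
wrist_force: [-0.2, -0.2, -0.5]
finger_gap: 85.6
finger_force: 0.0
```

Emit:
drive_tool(delta_pos=[[0, 0, 0], [0, 0, 0], [0, 0, 0], [0, 0, 0], [0, 0, 0]], twist=[0, 0, 0, 0, 0], hand=[-1, -1, -1, -1, -1], squeeze=50)

```text
time: 27.22
tcp_pos: [432.2, -215.0, 78.5]
ee_rot: [0.985, 0.172, 0.001, 0.001]
wrist_force: [0.3, 2.6, 6.3]
finger_gap: 34.8
finger_force: 50.5
```

Emit:
drive_tool(delta_pos=[[0, 0, 0], [0, 0, 0]], twist=[0, 0], hand=[-1, -1])

```text
time: 27.38
tcp_pos: [432.2, -215.0, 78.5]
ee_rot: [0.985, 0.172, 0.001, 0.001]
wrist_force: [0.5, 1.9, 7.5]
finger_gap: 35.1
finger_force: 50.6
```

Emit:
drive_tool(delta_pos=[[0, 0, 0.1], [0, 0, 0.2], [0, 0, 0.3], [0, 0.03, 0.38], [0.03, 0.1, 0.38]], twist=[0, 0, 0, 0, -0.1], hand=[-1, -1, -1, -1, -1])

```text
time: 27.8
tcp_pos: [443.6, -179.2, 235.3]
ee_rot: [0.99, 0.143, 0.003, 0.004]
wrist_force: [0.3, -0.9, -1.0]
finger_gap: 35.4
finger_force: 50.6
```

Emit:
drive_tool(delta_pos=[[0.03, 0.1, 0], [0.06, 0.2, 0], [0.09, 0.3, 0], [0.12, 0.4, 0], [0.15, 0.49, 0]], twist=[-0.15, -0.3, -0.45, -0.51, -0.51], hand=[-1, -1, -1, -1, -1])

```text
time: 28.22
tcp_pos: [503.3, 23.4, 230.2]
ee_rot: [1.0, 0.019, 0.001, -0.0]
wrist_force: [0.6, -0.2, -0.6]
finger_gap: 35.5
finger_force: 50.6
```

Emit:
drive_tool(delta_pos=[[0.04, 0.1, 0], [0.04, 0.14, 0], [0.04, 0.14, 0], [0.04, 0.14, 0]], twist=[0, 0, 0, 0], hand=[-1, -1, -1, -1])

```text
time: 28.55
tcp_pos: [519.0, 78.1, 229.6]
ee_rot: [1.0, 0.021, 0.0, -0.0]
wrist_force: [-0.6, -1.2, -2.0]
finger_gap: 35.3
finger_force: 50.5
```

Emit:
drive_tool(delta_pos=[[0, -0.012, -0.1], [0, -0.012, -0.2], [0, -0.012, -0.27], [0, -0.012, -0.315], [0, -0.012, -0.332]], twist=[0, 0, 0, 0, 0], hand=[-1, -1, -1, -1, -1])

```text
time: 28.97
tcp_pos: [517.8, 69.7, 94.0]
ee_rot: [1.0, 0.019, -0.002, 0.001]
wrist_force: [0.0, -0.4, -0.1]
finger_gap: 35.4
finger_force: 50.6
```

Emit:
drive_tool(delta_pos=[[0, 0, -0.008], [0, 0, -0.015], [0, 0, -0.015], [0, 0, -0.015], [0, 0, -0.015]], twist=[0, 0, 0, 0, 0], hand=[-1, -1, -1, 0.3, 0.4])

```text
time: 29.38
tcp_pos: [519.9, 72.2, 91.4]
ee_rot: [1.0, 0.02, 0.001, -0.0]
wrist_force: [-0.2, 20.4, -5.9]
finger_gap: 58.7
finger_force: 0.0
```

Emit:
drive_tool(delta_pos=[[0, 0, 0], [0, 0, 0.1], [0, 0, 0.2], [0, 0, 0.3], [0, 0, 0.35]], twist=[0, 0, 0, 0, 0.2], hand=[0.4, 0.4, 0.4, 0.4, 0.6])

```text
time: 29.8
tcp_pos: [520.3, 72.7, 235.2]
ee_rot: [0.998, 0.069, 0.003, -0.0]
wrist_force: [1.3, 1.4, 0.2]
finger_gap: 67.9
finger_force: 0.0
```

Emit:
drive_tool(delta_pos=[[-0.05, -0.08, 0], [-0.1, -0.16, 0], [-0.15, -0.24, 0], [-0.2, -0.32, 0], [-0.2, -0.32, 0]], twist=[0.2, 0.4, 0.6, 0.8, 1], hand=[1, 1, 1, 1, 1])

```text
time: 30.22
tcp_pos: [434.7, -62.7, 230.1]
ee_rot: [0.95, 0.313, -0.003, 0.002]
wrist_force: [-0.7, 0.5, -0.6]
finger_gap: 85.7
finger_force: 0.0
```

```bash
python3 - <<'E'
from h import *
s=bot.get_state();print(s['tcp_pos'],s['ee_rot'],s['finger_gap'])
snap('top','t5');tools('t5')
snap('side','s5')
a=cv2.imread('pics/s5.png')[150:330,150:390];b=cv2.imread('pics/top0.png')
cv2.imwrite('pics/s5c.png',cv2.resize(a,(720,540)))
E
```

```text
[434.74717946 -62.73099023 230.05961197] [ 0.94979425  0.31285717 -0.00292674  0.00164698] 85.65720518899796
c [ 413. -459.] len 52.0 yaw -88.4 zmax 37.0 bgr [ 24.  54. 109.]
c [ 360. -342.] len 113.0 yaw -44.3 zmax 40.0 bgr [ 20.  22. 100.]
```

View pics/s5c.png

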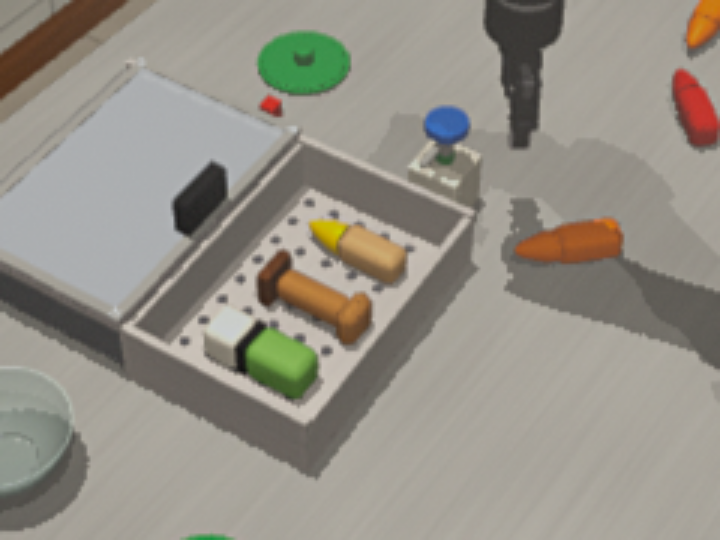

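All three tools lie in the tray. Now to shut the cover.

Emit:
drive_tool(delta_pos=[[0.07, 0.07, 0], [0.14, 0.14, 0], [0.21, 0.21, 0], [0.28, 0.28, 0], [0.35, 0.35, 0]], twist=[0.2, 0.4, 0.6, 0.8, 1], hand=[1, 1, 1, 1, 1])

```text
time: 30.73
tcp_pos: [580.7, 87.1, 230.8]
ee_rot: [0.841, 0.541, 0.001, 0.0]
wrist_force: [0.2, -0.7, 0.4]
finger_gap: 85.7
finger_force: 0.0
```

Emit:
drive_tool(delta_pos=[[0.07, 0.07, 0], [0.14, 0.14, 0], [0.21, 0.2, 0], [0.22, 0.2, 0], [0.22, 0.2, 0]], twist=[0.2, 0.4, 0.6, 0.8, 0.944], hand=[1, 1, 1, 1, 1])

```text
time: 31.15
tcp_pos: [668.3, 168.5, 229.6]
ee_rot: [0.691, 0.723, 0.001, -0.001]
wrist_force: [-0.7, -1.1, -0.2]
finger_gap: 85.5
finger_force: 0.0
```

Emit:
drive_tool(delta_pos=[[0, 0, 0], [0, 0, 0]], twist=[0, 0], hand=[1, 1])

```text
time: 31.32
tcp_pos: [667.1, 165.5, 230.1]
ee_rot: [0.694, 0.72, 0.0, -0.0]
wrist_force: [0.1, -0.4, 0.7]
finger_gap: 85.8
finger_force: 0.0
```

Emit:
drive_tool(delta_pos=[[-0.007, -0.004, -0.07], [-0.007, -0.004, -0.13], [-0.007, -0.004, -0.158], [-0.007, -0.004, -0.158]], twist=[0, 0, 0, 0], hand=[1, 1, 1, 1])

```text
time: 31.65
tcp_pos: [663.3, 161.6, 164.6]
ee_rot: [0.693, 0.721, -0.002, -0.001]
wrist_force: [-0.5, -0.9, 0.1]
finger_gap: 85.8
finger_force: 0.0
```

Emit:
drive_tool(delta_pos=[[0, 0, 0], [0, 0, 0], [0, 0, 0], [0, 0, 0], [0, 0, 0]], twist=[0, 0, 0, 0, 0], hand=[-1, -1, -1, -1, -1], squeeze=35)

```text
time: 32.07
tcp_pos: [664.8, 162.6, 168.0]
ee_rot: [0.693, 0.721, 0.001, 0.0]
wrist_force: [-0.4, 0.1, -0.5]
finger_gap: 25.7
finger_force: 0.0
```

Emit:
drive_tool(delta_pos=[[0, 0, 0], [0, 0, 0]], twist=[0, 0], hand=[-1, -1])

```text
time: 32.23
tcp_pos: [663.2, 162.7, 168.1]
ee_rot: [0.692, 0.722, -0.001, -0.0]
wrist_force: [-6.9, -1.9, 7.7]
finger_gap: 19.6
finger_force: 35.1
```

Emit:
drive_tool(delta_pos=[[-0.04, -0.0016, 0], [-0.11, -0.0045, 0], [-0.19, -0.0078, 0], [-0.27, -0.011, 0], [-0.35, -0.0144, 0]], twist=[0, 0, 0, 0, 0], hand=[-1, -1, -1, -1, -1])

```text
time: 32.65
tcp_pos: [524.7, 154.4, 168.0]
ee_rot: [0.693, 0.721, -0.0, 0.002]
wrist_force: [5.3, -7.8, 8.0]
finger_gap: 19.8
finger_force: 38.2
```

Emit:
drive_tool(delta_pos=[[-0.07, -0.0029, 0], [-0.12, -0.0049, 0], [-0.15, -0.006, 0], [-0.165, -0.0067, 0], [-0.175, -0.007, 0]], twist=[0, 0, 0, 0, 0], hand=[-1, -1, -1, -1, -1])

```text
time: 33.07
tcp_pos: [454.4, 150.3, 167.9]
ee_rot: [0.693, 0.721, -0.002, 0.003]
wrist_force: [2.3, -13.1, 11.8]
finger_gap: 19.1
finger_force: 38.1
```

Emit:
drive_tool(delta_pos=[[-0.005, 0, 0], [-0.01, 0, 0], [-0.01, 0, 0]], twist=[0, 0, 0], hand=[-1, -1, -1])

```text
time: 33.32
tcp_pos: [450.9, 150.2, 167.9]
ee_rot: [0.693, 0.721, -0.002, 0.003]
wrist_force: [0.1, -14.6, 14.6]
finger_gap: 19.4
finger_force: 39.1
```

Emit:
drive_tool(delta_pos=[[-0.008, -0.006, -0.002], [-0.015, -0.01, -0.004], [-0.015, -0.01, -0.004]], twist=[0, 0, 0], hand=[-1, -1, -1])

```text
time: 33.57
tcp_pos: [447.9, 149.5, 167.8]
ee_rot: [0.693, 0.721, 0.003, 0.003]
wrist_force: [8.8, -5.7, 15.9]
finger_gap: 19.5
finger_force: 40.1
```

Emit:
drive_tool(delta_pos=[[0.004, 0, 0], [0.004, 0, 0], [0.004, 0, 0.06], [0, 0, 0.16], [0, 0, 0.16]], twist=[0, 0, 0, 0, 0], hand=[1, 1, 1, 1, 1])

```text
time: 33.98
tcp_pos: [445.5, 152.1, 234.2]
ee_rot: [0.692, 0.722, 0.003, 0.001]
wrist_force: [1.5, 1.7, -0.4]
finger_gap: 78.7
finger_force: 0.0
```

Emit:
drive_tool(delta_pos=[[-0.05, -0.08, 0], [-0.05, -0.16, 0], [-0.05, -0.24, 0], [-0.05, -0.24, 0], [-0.05, -0.24, 0]], twist=[-0.2, -0.4, -0.6, -0.8, -0.8], hand=[-1, -1, -1, -1, -1])

```text
time: 34.4
tcp_pos: [424.1, 52.1, 229.4]
ee_rot: [0.824, 0.566, -0.0, 0.0]
wrist_force: [-0.5, 0.8, -0.0]
finger_gap: 21.2
finger_force: 0.0
```

```bash
python3 - <<'E'
from h import *
s=bot.get_state();print(s['tcp_pos'],s['ee_rot'],s['finger_gap'],btn('t6'))
for f in('top0','t6'):
    a=np.load(f+'.npz')['im'].astype(int); m=(a[...,2]>1.8*a[...,1])&(a[...,2]>1.8*a[...,0])&(a[...,2]>50); m[:,:260]=0;m[:,275:]=0;m[:225]=0;m[260:]=0
    y,x=np.nonzero(m); print('lug',x.mean(),y.mean(),len(x),P(f,x.mean(),y.mean(),92))
    b=(a[...,0]>1.6*a[...,2])&(a[...,0]>60);b[:,:270]=0;b[:,300:]=0;b[:215]=0;b[260:]=0
    y,x=np.nonzero(b);print('btn',P(f,x.mean(),y.mean(),113 if f=='top0' else 126))
E
```

```text
[424.13882107  52.12414688 229.44216508] [ 8.24381399e-01  5.66034536e-01 -3.95819273e-04  2.36050797e-04] 21.198033482409468 126.20856719995436
lug 268.57575757575756 243.42424242424244 33 [492.63059242  -8.48354389  92.        ]
btn [513.10003878 -53.99908342 113.        ]
lug 268.60526315789474 244.71052631578948 38 [488.6961288   -8.68953288  92.        ]
btn [512.84047988 -53.50235611 126.        ]
```

Emit:
drive_tool(delta_pos=[[0.07, -0.07, 0], [0.14, -0.14, 0], [0.21, -0.21, 0], [0.222, -0.266, 0], [0.222, -0.266, 0]], twist=[0, 0, 0, 0, 0], hand=[-1, -1, -1, -1, -1])

```text
time: 34.87
tcp_pos: [515.2, -56.1, 228.5]
ee_rot: [0.822, 0.569, -0.0, 0.0]
wrist_force: [0.3, -0.2, -0.6]
finger_gap: 0.2
finger_force: 0.0
```

Emit:
drive_tool(delta_pos=[[0, 0, -0.04], [0, 0, -0.06], [0, 0, -0.06]], twist=[0, 0, 0], hand=[-1, -1, -1])

```text
time: 35.12
tcp_pos: [512.3, -51.0, 203.9]
ee_rot: [0.821, 0.571, -0.001, -0.001]
wrist_force: [-0.8, 0.9, 0.2]
finger_gap: -0.2
finger_force: 0.0
```

Emit:
drive_tool(delta_pos=[[0, -0.005, -0.03], [0, -0.005, -0.055], [0, -0.005, -0.07], [0, -0.005, -0.077], [0, -0.005, -0.079]], twist=[0, 0, 0, 0, 0], hand=[-1, -1, -1, -1, -1])

```text
time: 35.53
tcp_pos: [513.9, -53.0, 174.2]
ee_rot: [0.821, 0.57, 0.001, -0.0]
wrist_force: [-0.3, 3.4, 10.2]
finger_gap: 0.0
finger_force: 5.0
```

Emit:
drive_tool(delta_pos=[[0, 0, 0], [0, 0, -0.001]], twist=[0, 0], hand=[-1, -1])

```text
time: 35.7
tcp_pos: [513.9, -53.0, 174.2]
ee_rot: [0.821, 0.57, 0.001, -0.0]
wrist_force: [0.4, 3.1, 6.3]
finger_gap: -0.0
finger_force: 3.8
```

At the stop. Release and check the height.

Emit:
drive_tool(delta_pos=[[0, 0, 0.02], [0, 0, 0.06], [0, 0, 0.14], [-0.08, 0, 0.16], [-0.16, 0, 0.16]], twist=[0, 0, 0, 0, 0], hand=[-1, -1, -1, -1, -1])

```text
time: 36.12
tcp_pos: [450.2, -54.2, 239.6]
ee_rot: [0.822, 0.57, 0.001, 0.001]
wrist_force: [-0.8, 0.1, 0.9]
finger_gap: -0.0
finger_force: 0.0
```

Emit:
drive_tool(delta_pos=[[-0.1, 0, 0], [-0.15, 0, 0], [-0.15, 0, 0], [-0.15, 0, 0]], twist=[0, 0, 0, 0], hand=[-1, -1, -1, -1])

```text
time: 36.45
tcp_pos: [388.2, -55.2, 238.0]
ee_rot: [0.822, 0.569, -0.001, 0.001]
wrist_force: [0.0, 0.2, 0.2]
finger_gap: 0.2
finger_force: 0.0
```

```bash
python3 - <<'E'
from h import *
s=bot.get_state();print(s['tcp_pos'],s['time'],btn('t7'))
E
```

```text
[388.20128972 -55.19768471 238.00255706] 36.45 113.92942984443334
```

Emit:
drive_tool(delta_pos=[[0, 0, 0], [0, 0, 0], [0, 0, 0], [0, 0, 0], [0, 0, 0]], twist=[0, 0, 0, 0, 0], hand=[-1, -1, -1, -1, -1])

```text
time: 36.92
tcp_pos: [389.5, -54.4, 237.3]
ee_rot: [0.822, 0.57, 0.0, -0.0]
wrist_force: [1.0, 0.4, 0.4]
finger_gap: 0.0
finger_force: 0.0
```

Emit:
drive_tool(delta_pos=[[0, 0, 0], [0, 0, 0], [0, 0, 0], [0, 0, 0], [0, 0, 0]], twist=[0, 0, 0, 0, 0], hand=[-1, -1, -1, -1, -1])

```text
time: 37.33
tcp_pos: [389.3, -54.5, 237.5]
ee_rot: [0.822, 0.569, -0.0, 0.0]
wrist_force: [-0.1, 0.2, 0.1]
finger_gap: -0.2
finger_force: 0.0
```

```bash
python3 - <<'E'
from h import *
s=bot.get_state();print(s['tcp_pos'],s['time'],btn('t8'))
a=np.load('t8.npz')['im'].astype(int); m=(a[...,2]>1.8*a[...,1])&(a[...,2]>1.8*a[...,0])&(a[...,2]>50); m[:,:260]=0;m[:,275:]=0;m[:225]=0;m[260:]=0
y,x=np.nonzero(m); print('lug',P('t8',x.mean(),y.mean(),92))
snap('side','s8');a=cv2.imread('pics/s8.png')[130:370,110:410];cv2.imwrite('pics/s8c.png',cv2.resize(a,(720,576)))
E
```

```text
[389.2813157  -54.51097052 237.48644859] 37.3333 113.51844399289212
lug [488.28659609  -8.45913136  92.        ]
```

View pics/s8c.png

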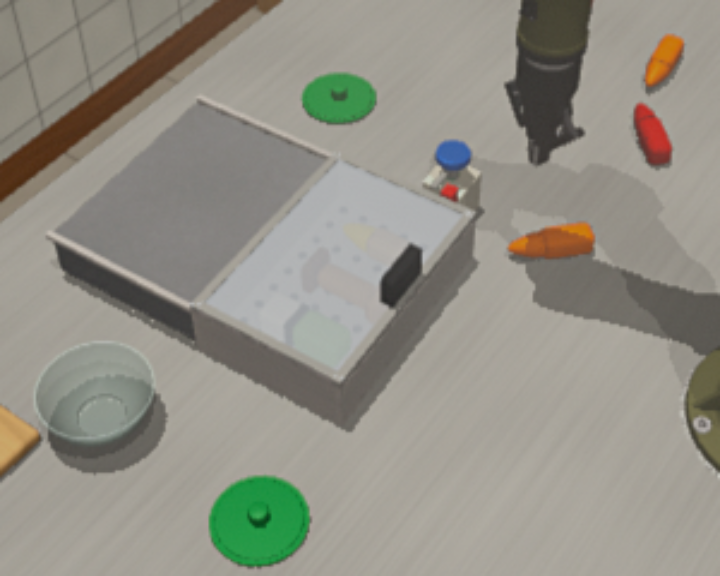

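The cover is shut with the tools under it, the button is latched at 113.5 mm, and the bowl and lids have not moved.

```bash
python3 -c "
from plant import bot
print(bot.close_job())"
```

```text
the job is handed in; nothing more can be done
None
```

Job handed in: mill, tamper and reamer (no pestle was there) lie in the tray, the cover is fully shut and the button reads latched (113.5 mm); it stuck near its stop after the first press and again after a repeat press, so I pinched it and lifted it up instead of it popping up by itself.

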